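Shut the casting mould, pin it and hold it tight for the pour

TASK

Get the cup mould ready for pouring: swing its open half gently shut, then fetch the red-handled pin from the tool block and push it down through the lined-up lug holes until its collar sits on the top lug. Let go of the pin, squeeze the mould's two black grips firmly together so that the rubber strip in the joint is pressed flat, and finish while still squeezing them. Leave the other tools and the pots where they are.

Things in the scene. Friction and masses are not known exactly. Their poses are not given: they have to be found in the camera images.
- mould: Screwed-down plywood base, 215 x 150 x 13 mm, of the hinged plaster book mould. Origin: on the vertical hinge axis at bench level, near the base's end. x runs from the hinge along the closed joint face to the lugs at the front end, y to the side where the open half swings, z up.
- mould_hinge (a joint): Angle of the swing half in rad, about the vertical hinge axis (mould's origin). 0 = shut until the rubber strip in the joint is met; grows as it opens towards the mould's +y. Starts 0.6 to 1.1 and stays where it is left (stiff hinge, under 1 N at the grip moves it).
- strip (a joint): How far the springy rubber strip in the joint is pressed, as an angle of the swing half in rad about the same axis: 0 = free, 0.024 = pressed flat, faces together (2.6 mm at the grip). Springs back when let go. Pressing it to 0.013 takes about 6 N at the swing grip, flat about 10 N.
- fixed_half: White plaster half in an aluminium case, fixed on the base, on the -y side of the joint face: x 15 to 130, y -49 to 0, z 14 to 100 mm in the frame of mould (this body has the same frame). Carries the fixed grip and two lugs.
- swing_half: The other plaster half, mirrored: shut it fills y 0 to 49 mm. Its frame sits on the hinge axis and turns with it (x from hinge to lug, z up); its yaw against the mould's frame is mould_hinge + 0.024 - strip. Carries the swing grip and one lug, which enters between the two fixed lugs.
- swing_grip (a point): Centre of the black upright grip block on top of the swing half: 30 mm along the half's x, 16 mm in y, z from 100 (top of the case) to 136 mm above the bench. At x 107, y 18 mm in the half's frame, this point at height 118 mm.
- fixed_grip (a point): Centre of the same black grip on the fixed half, at x 107, y -18 mm in the mould's frame, height 118 mm. With the mould shut the two grips stand 20 mm apart and measure 52 mm over their outer faces (about 55 mm before squeezing); the outer faces are clear for fingers above the cases, which are flat on top at 100 mm.
- lug_hole (a point): Centre of the mouth of the top lug's vertical 12 mm hole, 108 mm above the bench, 155 mm from the hinge axis. Three aluminium lugs, 30 x 30 x 14 mm each: fixed (94 to 108 mm), swing half's (78 to 92), fixed (62 to 76). Shut, squeezed or not, the three holes line up closely enough for the pin to drop through.
- pin: Steel drop pin: round shank 8 mm thick and 60 mm long with tapered nose, collar 22 mm across from 60 to 66 mm, above it a red plastic handle 18 mm thick from 66 to 104 mm. Origin at the nose's end, z up along the pin. About 70 g. It starts upright in one of the tool block's holes, collar on the block's top; home in the mould its origin is 60 mm below lug_hole.
- tool_block: Fixed wooden block 190 x 44 x 64 mm high, origin under its centre, x along its length. Three vertical 10 mm through holes at x -65, 0, 65 mm hold the pin and two tools, one each, in any order. Collars rest on its top at 64 mm.
- needle_tool: Potter's needle tool with light wooden handle standing in the block, 64 mm out of it, 16 mm thick at most. Origin at its lower end. To be left alone.
- loop_tool: Potter's loop trimming tool with dark handle standing in the block, 60 mm out of it, loop 31 mm wide. Origin at its lower end. To be left alone.
- mug: White mug, 80 mm across, 85 mm high, handle at its +y. Origin under its centre. To be left alone.
- red_bowl: Red bowl, 116 mm across, 55 mm high. Origin under its centre. To be left alone.
- maroon_cup: Dark red cup, 72 mm across, 65 mm high. Origin under its centre. To be left alone.
- slate_cup1: Dark grey cup, 58 mm across and high. Origin under its centre. To be left alone.
- slate_cup2: Second dark grey cup, the same. To be left alone.
Mind the look-alikes: they are no part of the job. There is more than one size of the pin; the one meant has the size given above.

How it is judged:
On the way, in this order (a step that is already met when the one before it is completed fails the run):
1. the swing half is shut onto the rubber strip (hinge below 0.015 rad) (value of joint mould_hinge below 0.015 rad), for 0.2 s.
2. the pin is down through the lugs, its collar within 4 mm of the top lug, mould shut (z of pin in the frame of lug_hole below -0.056 m and horizontal distance between pin and lug_hole below 0.006 m and angle between pin's own z axis and vertical below 0.12 rad and value of joint mould_hinge below 0.015 rad), for 0.2 s.
At the end, for the whole second after the job is handed in: The fingers still press both halves (over 3 N each): hinge below 0.015 rad, rubber strip pressed beyond 0.013 of its 0.024 rad. The pin, let go, is through all lugs: collar within 4 mm of the top lug, nose within 6 mm of the hole's axis, upright within 0.12 rad (all of step 2 and value of joint strip above 0.013 rad and contact force between the fingers and swing_half above 3 N and contact force between the fingers and fixed_half above 3 N and contact force between the fingers and pin below 0.3 N); the arm keeps its last pose, push and grip.
It fails at once if one of the other tools in the block is shifted by more than 30 mm (distance of any of needle_tool, loop_tool from where it was at the start of the episode above 0.03 m).
It fails at once if a pot (mug, bowl or cup) is shifted by more than 30 mm (distance of any of mug, red_bowl, maroon_cup, slate_cup1, slate_cup2 from where it was at the start of the episode above 0.03 m).
It fails at once if the swing half is slammed (turning faster than 3.5 rad/s, about 0.4 m/s at its grip) (angular speed of swing_half above 3.5 rad/s).
It also fails if it takes over 59 s, if anything falls off the work surface, if the arm or the gripper's body presses on something with over 40 N, if the wrist force passes 120 N, or if a joint passes its speed limit or range.

ROBOT

A 7-joint arm with a two-finger parallel gripper is mounted at the origin on the work surface. World frame = base frame: x ahead of the robot, y to its left, z up, the work surface at z = 0. Lengths are in m, angles in rad, forces in N, time in s.
With the tool pointing down it reaches from about 0.425 to 0.925 m from the base axis. Payload 6.8 kg.
Tool frame: the origin (TCP) lies on the centre line of the jaws, within the pads' length; the fingertips stand 19 mm ahead of it and the grasp point (between the pads) is the TCP (tcp_to_tips is the distance from the TCP to the fingertips, in m); x points along the fingers, y is the direction in which the jaws open and shut, and the axes are right-handed (so a half turn about x gives the same grasp; the last joint's range is limited). The gripper opens to 85 mm and grips with 20 to 120 N. Pads are 22 mm wide; open, the fingers measure 114 mm over their backs; the gripper's body (76 mm by 85 mm) begins 54 mm behind the grasp point. The pads swing forward as they close: fully open they stand 13 mm farther back than shut.
Start: joints at [1.226, 0.477, 0.022, 1.555, -0.011, 1.109, -0.083], TCP at [0.158, -0.656, 0.25] pointing down, gripper open.
Joint ranges: [-2.96, 2.96], [-0.34, 2.1], [-1.41, 1.46], [0.24, 2.44], [-1.37, 4.51], [0.17, 1.92], [-2.96, 2.96]. Speed limits (rad/s): [2.39, 2.39, 3.14, 3.14, 3.14, 3.14, 3.14].

INTERFACE

Orientations are given as a unit quaternion [w, x, y, z].
In Python, from station import get_obs, read_camera, hand_in, spot_in, cut_out, tcp_to_tips gives the robot as it stands.
- The arm moves only by the shell command python3 -m jog 'ROWS' [FORCE]. ROWS is JSON, a list of rows, each an object of numbers: "gripper": the closure, from 0 (fully open) to 1 (shut); "dx", "dy", "dz": the shift along the world's x, y, z in m; "rx", "ry", "rz": the turn, a rotation vector about the world's x, y, z in degrees. In form: [{"gripper": .., "dx": .., "dy": .., "dz": .., "rx": .., "ry": .., "rz": ..}, ...]. A call has 1 to 10 rows; each row is the pose to reach, as a shift and turn from the pose commanded when the call began; what a row does not reach only later rows make up. A row lasts 1/10 s, in which the tool goes at most 50 mm and 8.59 degrees, less where a joint would pass 70% of its speed; a pose out of reach is approached as far as the arm can. A call with a gripper value outside its range is refused whole. The fingers move at their own pace and stop on an object; FORCE is the grip in N (left out, the last holds). Time passes only in rows, so rows that repeat a pose let the fingers close. It gives the time, the measured TCP pose, the force and the opening at its end, in the units of the state.
- get_obs(): the state, without advancing time (a new reading comes with each control period).
- read_camera(name): name is "scene" or "top" or "wrist"; returns a dict with "pixels" (420x560x3 uint8, blue, green, red), "range_z" (420x560 float32, m along the optical axis (not along the pixel's ray), 0 where there is no reading), "camera_matrix" (3x3 intrinsics, pixels), "cam_to_world" (4x4, takes a point from camera to world coordinates). Camera axes: x right, y down, z forward; pixel columns grow to the right and rows downward; lengths in m; the calibration is good to about 2 mm. A picture is of the moment at which its call begins.
- hand_in(): hands the job in, once; it reports no verdict.
Trained networks look in the newest picture that a camera, given by its name, has taken for a name from the list of things; names that differ only in an ending like _2 or _b are one class to them, and where a whole thing is asked for, a point or a joint stands for the part that bears it (a point fixed in the world has none). Each returns a list of dicts, best first, with "conf" (0 to 1); they miss things now and then, are a little off and sometimes report something else, mostly with a low value. They report only what shows in the picture. A call takes as long as a camera call. They do not tell look-alikes from the thing itself.
- spot_in(camera, label): "box" ([centre column, centre row, width, height] in pixels, round what is visible of it).
- cut_out(camera, label): "mask" (420x560 bool, what is visible of it) and "box" ([centre column, centre row, width, height] in pixels, round what is visible of it).
The state is a dict: "t": time; "q": joint angles; "joint_vel": joint speeds; "joint_torque": joint torques, N m; "eef_pos": TCP position; "tool_rot": TCP orientation; "contact_force": force on the tool from outside, world axes, zero at the start; "torque": the same for the moment, N m; "gripper_width": opening from 0.0 (shut) to 1.0 (fully open).
Only numpy, scipy, OpenCV 4.12 (cv2) and the standard library are available. Lean on these libraries where they do the work, as an engineer would, in place of code of your own. Each camera call takes 0.05 s, during which the arm holds its last target. There are 200 camera calls.

## Working session

There is one attempt and no reset: what is moved stays moved. The work goes in short steps, Python scripts to look and compute and a shell command to move; the robot and the scene stay as the last step left them, time stands still between calls to the robot, and variables do not carry over. Pictures are saved under pics/ and viewed, about 8 in all and at most 12, crops included, and the job is handed in when it is done.

```bash
ls; mkdir -p pics
cat > h.py <<'E'
import numpy as np, cv2
from station import *
def cam(n):
    return read_camera(n)
def P(c,u,v,z=None):
    """pixel -> world; if z given intersect ray with plane z"""
    K=c["camera_matrix"];T=c["cam_to_world"]
    r=np.linalg.inv(K)@np.array([u,v,1.])
    if z is None:
        d=c["range_z"][int(round(v)),int(round(u))]
        return T[:3,:3]@(r*d)+T[:3,3]
    w=T[:3,:3]@r
    return T[:3,3]+w*(z-T[2,3])/w[2]
def cloud(c):
    h,w=c["range_z"].shape;u,v=np.meshgrid(np.arange(w),np.arange(h))
    r=np.stack([u,v,np.ones_like(u)],-1)@np.linalg.inv(c["camera_matrix"]).T*c["range_z"][...,None]
    return r@c["cam_to_world"][:3,:3].T+c["cam_to_world"][:3,3]
E
python3 - <<'E'
from h import *
o=get_obs();print({k:np.round(v,3) for k,v in o.items() if k not in("joint_vel","joint_torque")})
print(tcp_to_tips)
ims=[]
for n in("scene","top"):
    c=cam(n);np.savez(f"{n}0.npz",**c)
    cv2.imwrite(f"pics/{n}0.png",c["pixels"])
    for l in("pin","mould","swing_grip","fixed_grip","lug_hole","tool_block","needle_tool","loop_tool","swing_half","fixed_half"):
        try: print(n,l,[(round(d["conf"],2),np.round(d["box"]).tolist(),np.round(P(c,*d["box"][:2]),3).tolist()) for d in spot_in(n,l)[:3]])
        except Exception as e: print(n,l,e)
E
```

```text
pics
{'t': np.float64(0.0), 'q': array([ 1.226,  0.478,  0.022,  1.556, -0.011,  1.109, -0.083]), 'eef_pos': array([ 0.158, -0.656,  0.249]), 'tool_rot': array([-0.083, -0.702, -0.084,  0.702]), 'contact_force': array([ 0.082, -0.287,  0.319]), 'torque': array([-0.027,  0.023,  0.069]), 'gripper_width': np.float64(1.001)}
0.019
scene pin [(0.96, [115.0, 234.0, 28.0, 33.0], [0.481, -0.364, 0.113]), (0.67, [184.0, 210.0, 17.0, 36.0], [0.484, -0.208, 0.112]), (0.54, [151.0, 232.0, 13.0, 16.0], [0.496, -0.292, 0.097])]
scene mould [(0.64, [333.0, 297.0, 28.0, 33.0], [0.767, 0.023, 0.006]), (0.55, [294.0, 232.0, 93.0, 102.0], [0.581, 0.015, 0.009])]
scene swing_grip [(0.94, [311.0, 212.0, 58.0, 54.0], [0.601, 0.046, 0.103]), (0.16, [274.0, 228.0, 33.0, 75.0], [0.625, -0.053, 0.138])]
scene fixed_grip [(0.64, [272.0, 229.0, 33.0, 77.0], [0.626, -0.058, 0.138]), (0.58, [146.0, 211.0, 4.0, 14.0], [0.43, -0.286, 0.084]), (0.18, [430.0, 208.0, 54.0, 48.0], [0.658, 0.347, 0.007])]
scene lug_hole [(0.93, [274.0, 229.0, 34.0, 74.0], [0.623, -0.053, 0.134])]
scene tool_block [(0.87, [160.0, 244.0,
[... 1087 characters left out ...]
 87.0], [0.577, 0.059, 0.098]), (0.69, [294.0, 230.0, 47.0, 87.0], [0.585, -0.039, 0.1]), (0.33, [266.0, 150.0, 25.0, 23.0], [0.783, 0.021, 0.008])]
top tool_block [(0.96, [407.0, 275.0, 31.0, 84.0], [0.489, -0.279, 0.082]), (0.5, [213.0, 146.0, 35.0, 41.0], [0.792, 0.147, 0.006])]
top needle_tool [(0.62, [409.0, 308.0, 10.0, 7.0], [0.42, -0.279, 0.09])]
top loop_tool [(0.48, [347.0, 146.0, 28.0, 31.0], [0.792, -0.172, 0.005]), (0.39, [414.0, 244.0, 11.0, 8.0], [0.554, -0.294, 0.089])]
top swing_half [(0.77, [250.0, 235.0, 52.0, 88.0], [0.574, 0.054, 0.101])]
top fixed_half [(0.63, [294.0, 231.0, 49.0, 88.0], [0.583, -0.037, 0.102]), (0.57, [265.0, 152.0, 23.0, 23.0], [0.778, 0.023, 0.006])]
```

Run:
```python
import cv2
a=cv2.imread("pics/top0.png")[120:340,170:490];b=cv2.imread("pics/scene0.png")[120:370,70:470]
cv2.imwrite("pics/a.png",cv2.resize(a,None,fx=2.5,fy=2.5,interpolation=cv2.INTER_CUBIC))
cv2.imwrite("pics/b.png",cv2.resize(b,None,fx=2,fy=2,interpolation=cv2.INTER_CUBIC))
```

```text
(no output)
```

View pics/a.png

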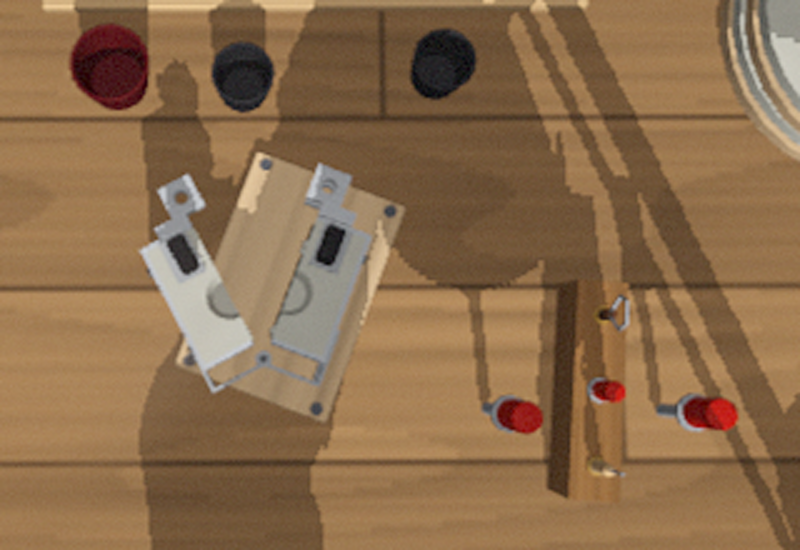

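View pics/b.png

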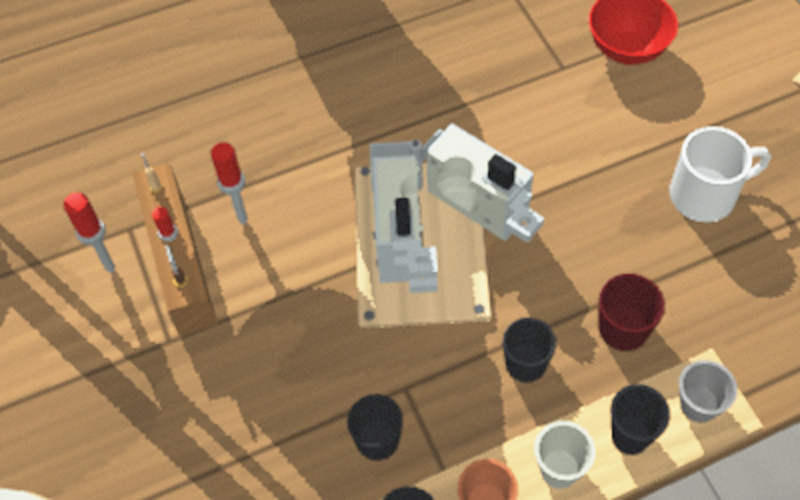

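The top crop shows three red-handled pins. In full top pixels they are A (448,285), standing on the bench right of the block, B (376,286), standing left of it, and C (412,276), in the block's middle hole. The maroon cup, red bowl and dark cups are not confusable with them. I choose C, because it is in the block and its top is at about 108 mm. The open half is on the left (+y), with its grip at (243,221). The fixed grip is at (302,218), the fixed lug hole at (301,195) and the hinge at about (275,263).

Run:
```python
from h import *
C={n:dict(np.load(f"{n}0.npz")) for n in("top","scene")}
t=C["top"]
def blob(c,zlo,zhi,xy,r):
    W=cloud(c);m=(W[...,2]>zlo)&(W[...,2]<zhi)&(np.hypot(W[...,0]-xy[0],W[...,1]-xy[1])<r)
    return W[m]
def mr(p):
    (cx,cy),wh,a=cv2.minAreaRect((p[:,:2]*1000).astype(np.float32));return np.round([cx,cy,*wh,a],1)
print("hole",P(t,301.2,194.8,.108),"swinghole",P(t,242.8,198.4,.092),"fgrip",P(t,302.4,218,.136),"sgrip",P(t,243.2,221.2,.136),"hinge",P(t,275.2,263.2,.1),P(t,275.2,263.2))
for n,c in C.items():
    for nm,xy in(("fg",P(t,302.4,218,.136)),("sg",P(t,243.2,221.2,.136))):
        p=blob(c,.128,.143,xy,.04);print(n,nm,len(p),p.mean(0).round(4),mr(p))
    for nm,xy in(("fcase",(.583,-.037)),("scase",(.574,.054))):
        p=blob(c,.095,.104,xy,.09);print(n,nm,len(p),mr(p))
    for k,xy in dict(A=(.47,-.345),B=(.469,-.196),C=(.488,-.282)).items():
        p=blob(c,.072,.25,xy,.03);q=p[p[:,2]>p[:,2].max()-.006];print(n,k,len(p),p[:,2].max().round(3),q.mean(0).round(4),mr(q),"handle",mr(p[p[:,2]>p[:,2].max()-.03]))
    p=blob(c,.058,.068,(.489,-.281),.12);print("block",mr(p))
```

```text
hole [ 0.65815412 -0.05419073  0.108     ] swinghole [0.65354353 0.07008606 0.092     ] fgrip [ 0.60599996 -0.05406874  0.136     ] sgrip [0.60008971 0.0660341  0.136     ] hinge [0.51496322 0.00142845 0.1       ] [0.51498174 0.00146363 0.1054483 ]
top fg 114 [ 0.6086 -0.0524  0.1363] [609.1 -52.8  15.9  30.3  68.9]
top sg 117 [0.6014 0.0685 0.1365] [601.5  68.5  29.2  15.4  26.6]
top fcase 1303 [591.7 -12.9 126.6 167.6  70.9]
top scase 1163 [571.4  39.1 151.5 121.8  57.4]
top A 307 0.156 [ 0.4695 -0.3578  0.1519] [ 470.5 -357.6   21.5   24.1   61.3] handle [ 470.6 -356.3   23.9   24.5    5.7]
top B 257 0.155 [ 0.4692 -0.2034  0.1513] [ 469.5 -203.5   24.    23.3   89.8] handle [ 468.9 -202.9   24.6   24.7   61.6]
top C 104 0.112 [ 0.4874 -0.2884  0.1084] [ 487.5 -288.4   15.9   17.4   16.6] handle [ 487.  -288.1   17.8   16.4   62. ]
block [ 487.2 -288.6   46.2  189.8   85.5]
scene fg 99 [ 0.6137 -0.0548  0.1348] [612.  -53.8  14.9  33.   66.5]
scene sg 103 [0.6059 0.0662 0.1342] [604.9  67.4  30.   18.4  22.6]
scene fcase 1019 [589.8 -12.8 127.2 159.3  69.6]
scene scase 840 [572.4  38.7 151.1 122.7  58. ]
scene A 296 0.156 [ 0.4692 -0.3645  0.1515] [ 470.2 -364.3   21.    22.3   76.9] handle [ 470.2 -363.5   22.1   25.4   79.6]
scene B 307 0.154 [ 0.4723 -0.2052  0.1508] [ 471.1 -205.1   22.1   25.1   76.3] handle [ 472.8 -204.7   24.7   27.6   51. ]
scene C 117 0.112 [ 0.4906 -0.2907  0.1083] [ 490.  -289.6   16.3   15.8   38.7] handle [ 491.1 -289.8   16.9   17.5   43.5]
block [ 489.9 -289.7  146.   176.2   49.1]
```

```bash
cat >> h.py <<'E'
from scipy.spatial.transform import Rotation as R
def tool():
    o=get_obs();q=o["tool_rot"];r=R.from_quat([q[1],q[2],q[3],q[0]]).as_matrix()
    return o,r,np.degrees(np.arctan2(r[1,1],r[0,1]))
H=np.array([.515,.0005]);YAW=-21.2
def mw(x,y,yaw=YAW):
    a=np.radians(yaw);return H+np.array([x*np.cos(a)-y*np.sin(a),x*np.sin(a)+y*np.cos(a)])
E
python3 - <<'E'
from h import *
o,r,j=tool();print(r.round(3),"jaw yaw",j)
print("pre",mw(107,0,28)) if 0 else None
s=.001
for yaw in(28,12,-4,-20):print(yaw,mw(.107,.018,yaw),mw(.107,.0265+.0145+.025,yaw),"push",mw(.107,.026+.0145,yaw))
E
```

```text
[[-0.     0.235 -0.972]
 [-0.    -0.972 -0.235]
 [-1.     0.     0.   ]] jaw yaw -76.43156723619298
28 [0.6010249  0.06662651] [0.57849027 0.109008  ] push [0.59046179 0.08649283]
12 [0.61591938 0.04035321] [0.60593962 0.08730429] push [0.61124137 0.06236153]
-4 [0.62299497 0.01099221] [0.62634328 0.05887528] push [0.62456449 0.0334374 ]
-20 [ 0.62170347 -0.01918169] [0.63812044 0.02592356] push [0.62939893 0.0019614 ]
```

```bash
python3 -m jog '[{"gripper":1,"dx":0.2,"dy":0.37,"rz":14},{"gripper":1,"dx":0.2,"dy":0.37,"rz":14},{"gripper":1,"dx":0.2,"dy":0.37,"rz":14},{"gripper":1,"dx":0.2,"dy":0.37,"rz":14},{"gripper":1,"dx":0.2,"dy":0.37,"rz":14},{"gripper":1,"dx":0.2,"dy":0.37,"rz":14},{"gripper":1,"dx":0.2,"dy":0.37,"rz":14},{"gripper":1,"dx":0.2,"dy":0.37,"rz":14},{"gripper":1,"dx":0.2,"dy":0.37,"rz":14},{"gripper":1,"dx":0.2,"dy":0.37,"rz":14}]' 30
python3 -m jog '[{"gripper":1,"dx":0.22,"dy":0.395},{"gripper":1,"dx":0.22,"dy":0.395},{"gripper":1,"dx":0.22,"dy":0.395},{"gripper":1,"dx":0.22,"dy":0.395},{"gripper":1,"dx":0.22,"dy":0.395},{"gripper":1,"dx":0.22,"dy":0.395},{"gripper":1,"dx":0.22,"dy":0.395},{"gripper":1,"dx":0.22,"dy":0.395},{"gripper":1,"dx":0.22,"dy":0.395},{"gripper":1,"dx":0.22,"dy":0.395}]'
python3 - <<'E'
from h import *
o,r,j=tool();print(o["t"],o["eef_pos"],j,o["gripper_width"],r[:,0])
c=cam("wrist");np.savez("w1.npz",**c);cv2.imwrite("pics/w1.png",c["pixels"]);print(c["cam_to_world"].round(3))
E
```

```text
1.1 [ 0.15836321 -0.65617189  0.25029901] -76.43156723619298 0.9988682191711882 [-2.10825504e-05 -9.73576110e-06 -1.00000000e+00]
[[ 0.234 -0.924 -0.301  0.236]
 [-0.972 -0.223 -0.072 -0.638]
 [-0.     0.31  -0.951  0.375]
 [ 0.     0.     0.     1.   ]]$[0]: bad value
$[0]: bad value
```

View pics/w1.png

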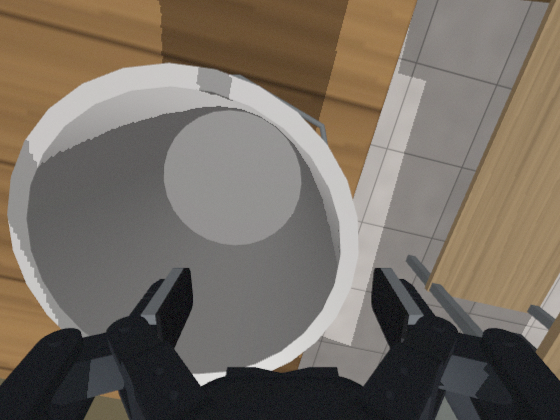

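The moves were refused with "bad value". The wrist picture shows only a white bucket under the start pose. I'll test the row format with one small row.

```bash
python3 -m jog '[{"gripper":0.9,"dx":0.02,"dy":0.037}]' 30; python3 -m jog '[{"gripper":1.0,"dx":0.02,"dy":0.037,"dz":0.0,"rx":0.0,"ry":0.0,"rz":5.0}]' 30
```

```text
t: 1.25
eef_pos: [0.1742, -0.6224, 0.25]
tool_rot: [-0.113, -0.697, -0.111, 0.699]
contact_force: [0.3, -0.3, -0.1]
gripper_width: 0.859$[0]: bad value
```

All keys are needed in each row.

```bash
python3 -m jog '[{"gripper":1,"dx":0.2,"dy":0.364,"dz":0,"rx":0,"ry":0,"rz":9},{"gripper":1,"dx":0.2,"dy":0.364,"dz":0,"rx":0,"ry":0,"rz":9},{"gripper":1,"dx":0.2,"dy":0.364,"dz":0,"rx":0,"ry":0,"rz":9},{"gripper":1,"dx":0.2,"dy":0.364,"dz":0,"rx":0,"ry":0,"rz":9},{"gripper":1,"dx":0.2,"dy":0.364,"dz":0,"rx":0,"ry":0,"rz":9},{"gripper":1,"dx":0.2,"dy":0.364,"dz":0,"rx":0,"ry":0,"rz":9},{"gripper":1,"dx":0.2,"dy":0.364,"dz":0,"rx":0,"ry":0,"rz":9},{"gripper":1,"dx":0.2,"dy":0.364,"dz":0,"rx":0,"ry":0,"rz":9},{"gripper":1,"dx":0.2,"dy":0.364,"dz":0,"rx":0,"ry":0,"rz":9},{"gripper":1,"dx":0.2,"dy":0.364,"dz":0,"rx":0,"ry":0,"rz":9}]' 30
python3 -m jog '[{"gripper":1,"dx":0.2,"dy":0.364,"dz":0,"rx":0,"ry":0,"rz":0},{"gripper":1,"dx":0.2,"dy":0.364,"dz":0,"rx":0,"ry":0,"rz":0},{"gripper":1,"dx":0.2,"dy":0.364,"dz":0,"rx":0,"ry":0,"rz":0},{"gripper":1,"dx":0.2,"dy":0.364,"dz":0,"rx":0,"ry":0,"rz":0},{"gripper":1,"dx":0.2,"dy":0.364,"dz":0,"rx":0,"ry":0,"rz":0},{"gripper":1,"dx":0.2,"dy":0.364,"dz":0,"rx":0,"ry":0,"rz":0},{"gripper":1,"dx":0.2,"dy":0.364,"dz":0,"rx":0,"ry":0,"rz":0},{"gripper":1,"dx":0.2,"dy":0.364,"dz":0,"rx":0,"ry":0,"rz":0},{"gripper":1,"dx":0.2,"dy":0.364,"dz":0,"rx":0,"ry":0,"rz":0},{"gripper":1,"dx":0.2,"dy":0.364,"dz":0,"rx":0,"ry":0,"rz":0}]'
python3 - <<'E'
from h import *
o,r,j=tool();print(o["t"],o["eef_pos"],j,o["gripper_width"],r[:,0])
E
```

```text
t: 2.25
eef_pos: [0.3799, -0.2526, 0.2507]
tool_rot: [0.171, 0.687, 0.17, -0.686]
contact_force: [-0.3, 0.5, 0.1]
gripper_width: 0.001
t: 3.25
eef_pos: [0.5792, 0.1103, 0.2499]
tool_rot: [0.169, 0.687, 0.17, -0.687]
contact_force: [0.1, -0.8, -0.1]
gripper_width: -0.002
3.25 [0.57919567 0.11026244 0.24991138] -62.2939295274642 -0.0021292167453189526 [-2.03332841e-04  1.00661932e-03 -9.99999473e-01]
```

```bash
python3 -m jog '[{"gripper":1,"dx":0,"dy":0,"dz":-0.04,"rx":0,"ry":0,"rz":0},{"gripper":1,"dx":0,"dy":0,"dz":-0.08,"rx":0,"ry":0,"rz":0},{"gripper":1,"dx":0,"dy":0,"dz":-0.11,"rx":0,"ry":0,"rz":0},{"gripper":1,"dx":0,"dy":0,"dz":-0.123,"rx":0,"ry":0,"rz":0},{"gripper":1,"dx":0,"dy":0,"dz":-0.123,"rx":0,"ry":0,"rz":0}]'
python3 -m jog '[{"gripper":1,"dx":0.006,"dy":-0.012,"dz":0,"rx":0,"ry":0,"rz":0},{"gripper":1,"dx":0.0115,"dy":-0.0235,"dz":0,"rx":0,"ry":0,"rz":0},{"gripper":1,"dx":0.019,"dy":-0.0305,"dz":0,"rx":0,"ry":0,"rz":-5},{"gripper":1,"dx":0.026,"dy":-0.038,"dz":0,"rx":0,"ry":0,"rz":-10},{"gripper":1,"dx":0.0315,"dy":-0.046,"dz":0,"rx":0,"ry":0,"rz":-15},{"gripper":1,"dx":0.037,"dy":-0.0545,"dz":0,"rx":0,"ry":0,"rz":-20},{"gripper":1,"dx":0.0415,"dy":-0.0635,"dz":0,"rx":0,"ry":0,"rz":-25},{"gripper":1,"dx":0.045,"dy":-0.073,"dz":0,"rx":0,"ry":0,"rz":-30},{"gripper":1,"dx":0.0475,"dy":-0.0825,"dz":0,"rx":0,"ry":0,"rz":-35},{"gripper":1,"dx":0.0495,"dy":-0.092,"dz":0,"rx":0,"ry":0,"rz":-40}]'
python3 - <<'E'
from h import *
o,r,j=tool();print(o["t"],o["eef_pos"],j,o["contact_force"])
for n in("top","scene"):
    c=cam(n);np.savez(n+"1.npz",**c)
    W=cloud(c)
    a=c["pixels"][170:290,210:350] if n=="top" else c["pixels"][150:300,210:380]
    cv2.imwrite(f"pics/{n}1.png",cv2.resize(a,None,fx=4,fy=4,interpolation=cv2.INTER_CUBIC))
E
```

```text
t: 3.75
eef_pos: [0.5773, 0.1061, 0.1258]
tool_rot: [-0.168, -0.686, -0.167, 0.688]
contact_force: [-0.1, 0.5, 1.1]
gripper_width: 0.0
t: 4.75
eef_pos: [0.6293, 0.015, 0.129]
tool_rot: [-0.078, 0.704, -0.078, -0.702]
contact_force: [0.1, -0.1, -0.1]
gripper_width: 0.0
4.75 [0.62927782 0.01497014 0.12902887] -102.72091721434798 [ 0.06686659 -0.10493972 -0.08891418]
```

View pics/scene1.png

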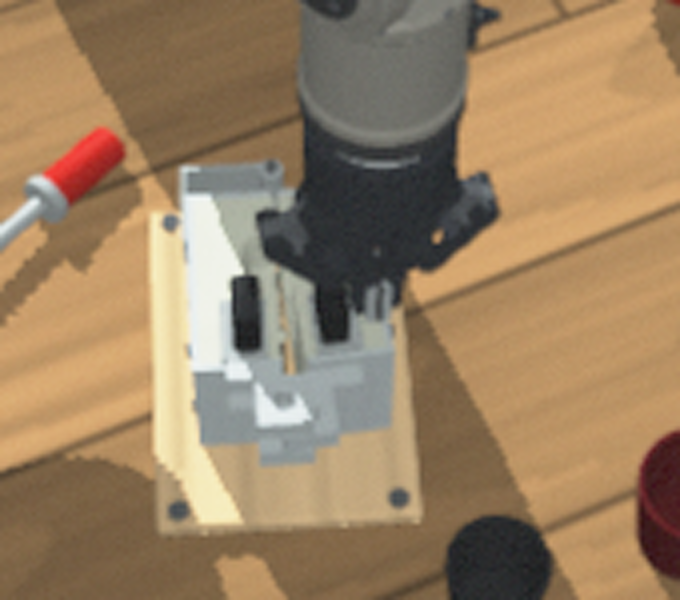

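The scene crop shows the fingers on the swing grip's outer face at (333,305). The halves are nearly shut, with a few mm of gap. I'll push on slowly.

```bash
python3 -m jog '[{"gripper":1,"dx":0.001,"dy":-0.004,"dz":0,"rx":0,"ry":0,"rz":-2},{"gripper":1,"dx":0.001,"dy":-0.008,"dz":0,"rx":0,"ry":0,"rz":-4},{"gripper":1,"dx":0.001,"dy":-0.012,"dz":0,"rx":0,"ry":0,"rz":-6},{"gripper":1,"dx":0.001,"dy":-0.015,"dz":0,"rx":0,"ry":0,"rz":-8},{"gripper":1,"dx":0.001,"dy":-0.015,"dz":0,"rx":0,"ry":0,"rz":-8}]'
python3 -m jog '[{"gripper":1,"dx":0,"dy":-0.001,"dz":0,"rx":0,"ry":0,"rz":0},{"gripper":1,"dx":0,"dy":-0.001,"dz":0,"rx":0,"ry":0,"rz":0}]'
```

```text
t: 5.35
eef_pos: [0.6293, 0.0022, 0.1276]
tool_rot: [-0.126, 0.696, -0.125, -0.696]
contact_force: [1.1, 2.1, 1.9]
gripper_width: 0.001
t: 5.55
eef_pos: [0.6292, 0.0017, 0.1275]
tool_rot: [-0.125, 0.696, -0.125, -0.696]
contact_force: [1.5, 4.2, 1.4]
gripper_width: -0.003
```

```bash
python3 -m jog '[{"gripper":1,"dx":0,"dy":-0.001,"dz":0,"rx":0,"ry":0,"rz":0},{"gripper":1,"dx":0,"dy":-0.002,"dz":0,"rx":0,"ry":0,"rz":0},{"gripper":1,"dx":0,"dy":-0.002,"dz":0,"rx":0,"ry":0,"rz":0},{"gripper":1,"dx":0,"dy":-0.002,"dz":0,"rx":0,"ry":0,"rz":0}]'
python3 -m jog '[{"gripper":1,"dx":0.006,"dy":0.015,"dz":0,"rx":0,"ry":0,"rz":0},{"gripper":1,"dx":0.006,"dy":0.015,"dz":0.05,"rx":0,"ry":0,"rz":0},{"gripper":0,"dx":-0.07,"dy":-0.05,"dz":0.123,"rx":0,"ry":0,"rz":0},{"gripper":0,"dx":-0.07,"dy":-0.05,"dz":0.143,"rx":0,"ry":0,"rz":0},{"gripper":0,"dx":-0.07,"dy":-0.05,"dz":0.143,"rx":0,"ry":0,"rz":0},{"gripper":0,"dx":-0.07,"dy":-0.05,"dz":0.143,"rx":0,"ry":0,"rz":0},{"gripper":0,"dx":-0.07,"dy":-0.05,"dz":0.143,"rx":0,"ry":0,"rz":0}]'
python3 - <<'E'
from h import *
o,r,j=tool();print(o["t"],o["eef_pos"],j)
c=cam("wrist");np.savez("w2.npz",**c);cv2.imwrite("pics/w2.png",c["pixels"]);print(c["cam_to_world"].round(3))
E
```

```text
t: 5.95
eef_pos: [0.6291, 0.0004, 0.1275]
tool_rot: [-0.126, 0.696, -0.124, -0.696]
contact_force: [1.8, 5.7, 1.5]
gripper_width: -0.005
t: 6.65
eef_pos: [0.5588, -0.0517, 0.2706]
tool_rot: [-0.126, 0.696, -0.126, -0.696]
contact_force: [-0.3, 0.2, 0.5]
gripper_width: 0.849
6.65 [ 0.55879515 -0.05169666  0.27061776] -110.51010809360666
[[-0.351 -0.89  -0.29   0.633]
 [-0.936  0.334  0.108 -0.08 ]
 [ 0.     0.309 -0.951  0.395]
 [ 0.     0.     0.     1.   ]]
```

View pics/w2.png

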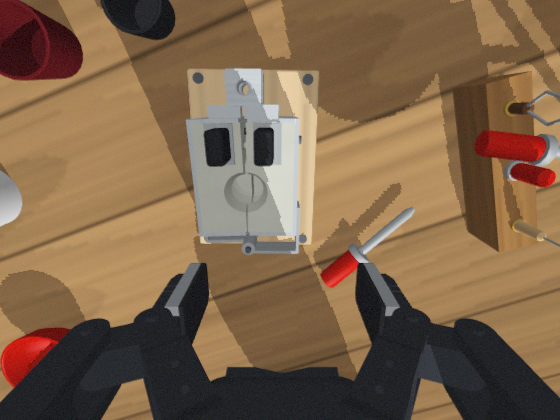

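The wrist view shows the mould shut, with the top lug hole at (244,89), the grips at (218,146) and (264,146), and the hinge at (248,248). The block is at the right, with the small pin at (530,172) between the needle tool and the loop tool.

Run:
```python
from h import *
c=dict(np.load("w2.npz"))
print("hole",P(c,244,89,.108),"pred",mw(.155,0))
print("hinge",P(c,248,248,.1),P(c,248,248),"pred",H)
W=cloud(c);
for xy in(mw(.107,.018),mw(.107,-.018)):
    m=(W[...,2]>.128)&(W[...,2]<.143)&(np.hypot(W[...,0]-xy[0],W[...,1]-xy[1])<.025)
    p=W[m];print("grip",xy,p.mean(0),cv2.minAreaRect((p[:,:2]*1000).astype(np.float32)))
a=c["pixels"][60:125,210:285];cv2.imwrite("pics/w2c.png",cv2.resize(a,None,fx=8,fy=8,interpolation=cv2.INTER_CUBIC))
a=c["pixels"][60:260,450:560];
p=(W[...,2]>.100)&(W[...,2]<.116)&(np.hypot(W[...,0]-.4885,W[...,1]+.289)<.02);print("pin C",W[p].mean(0),p.sum())
```

```text
hole [ 0.6589769  -0.05481214  0.108     ] pred [ 0.65951019 -0.05555181]
hinge [0.51604117 0.00142321 0.1       ] [5.17852344e-01 1.69510233e-04 1.04558971e-01] pred [5.15e-01 5.00e-04]
grip [ 0.62126789 -0.021412  ] [ 0.62311646 -0.01728924  0.13601846] ((622.95947265625, -16.255420684814453), (16.385051727294922, 29.654163360595703), 70.72953033447266)
grip [ 0.6082494  -0.05497566] [ 0.60976552 -0.05451304  0.13623245] ((609.1299438476562, -53.82459259033203), (15.746861457824707, 30.161712646484375), 69.11882019042969)
pin C [ 0.48906373 -0.28742688  0.10707901] 392
```

View pics/w2c.png

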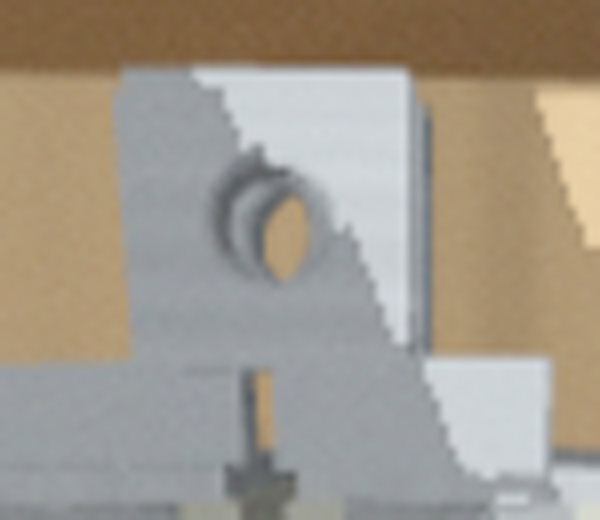

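```bash
python3 -m jog '[{"gripper":0.4,"dx":-0.172,"dy":-0.232,"dz":0,"rx":0,"ry":0,"rz":0},{"gripper":0.4,"dx":-0.172,"dy":-0.232,"dz":0,"rx":0,"ry":0,"rz":0},{"gripper":0.4,"dx":-0.172,"dy":-0.232,"dz":0,"rx":0,"ry":0,"rz":0},{"gripper":0.4,"dx":-0.172,"dy":-0.232,"dz":0,"rx":0,"ry":0,"rz":0},{"gripper":0.4,"dx":-0.172,"dy":-0.232,"dz":0,"rx":0,"ry":0,"rz":0},{"gripper":0.4,"dx":-0.172,"dy":-0.232,"dz":0,"rx":0,"ry":0,"rz":0},{"gripper":0.4,"dx":-0.172,"dy":-0.232,"dz":0,"rx":0,"ry":0,"rz":0},{"gripper":0.4,"dx":-0.172,"dy":-0.232,"dz":0,"rx":0,"ry":0,"rz":0},{"gripper":0.4,"dx":-0.172,"dy":-0.232,"dz":0,"rx":0,"ry":0,"rz":0}]'
python3 - <<'E'
from h import *
c2=dict(np.load("w2.npz"));print("hole",P(c2,243.2,87,.108))
o,r,j=tool();print(o["t"],o["eef_pos"],j,o["gripper_width"])
c=cam("wrist");np.savez("w3.npz",**c)
for d in spot_in("wrist","pin"):print(round(d["conf"],2),np.round(d["box"]),P(c,d["box"][0],d["box"][1]))
W=cloud(c);p=(W[...,2]>.100)&(W[...,2]<.116)&(np.hypot(W[...,0]-.489,W[...,1]+.288)<.02);v,u=np.where(p);print(W[p].mean(0),p.sum(),u.min(),u.max(),v.min(),v.max())
cu,cv=int(u.mean()),int(v.mean());a=c["pixels"][max(0,cv-60):cv+60,cu-70:cu+70];print(cu-70,max(0,cv-60))
cv2.imwrite("pics/w3.png",cv2.resize(a,None,fx=5,fy=5,interpolation=cv2.INTER_CUBIC))
E
```

```text
t: 7.6
eef_pos: [0.3879, -0.2816, 0.2694]
tool_rot: [0.125, -0.696, 0.124, 0.697]
contact_force: [0.0, -0.3, -0.2]
gripper_width: 0.601
hole [ 0.66069873 -0.05478804  0.108     ]
7.6 [ 0.38794163 -0.28162055  0.26937149] -110.26927103735771 0.601172394916242
0.85 [279.  59. 169.  41.] [ 0.50182434 -0.32140376  0.08716122]
0.71 [254.  91.  23.  26.] [ 0.48288869 -0.29162947  0.10970586]
0.39 [252.  93.  94. 186.] [ 0.4820359  -0.28964652  0.10891723]
[ 0.48737574 -0.29008707  0.10845034] 362 241 261 76 97
180 26
```

View pics/w3.png

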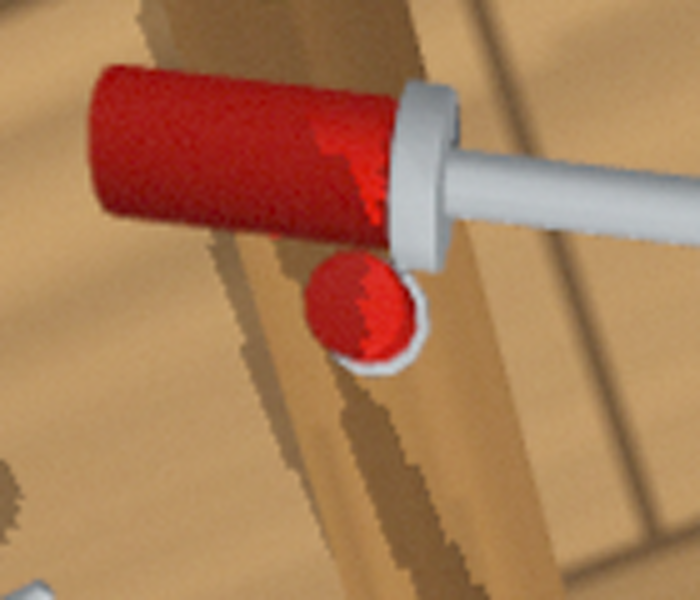

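The close crop shows the small pin C, with its round red top at crop (360,308), full pixel (252,88). The bigger look-alike A has tipped over and now lies across the block right beside C. I'll map its geometry.

Run:
```python
from h import *
c=dict(np.load("w3.npz"));W=cloud(c)
for u,v in((202,55),(215,54),(230,56),(245,60),(255,62),(263,62),(268,62),(285,64),(310,67),(335,70),(355,72)):print(u,v,W[v,u].round(3))
C={n:cam(n) for n in("top","scene")}
a=C["top"]["pixels"][230:340,350:490];b=C["scene"]["pixels"][170:300,80:240]
cv2.imwrite("pics/ab.png",np.vstack([cv2.resize(a,(400,314),interpolation=cv2.INTER_CUBIC),cv2.resize(b,(400,286))]) if 0 else np.hstack([cv2.resize(a,(400,314),interpolation=cv2.INTER_CUBIC),cv2.resize(b,(386,314),interpolation=cv2.INTER_CUBIC)]))
np.savez("t2.npz",**C["top"]);np.savez("s2.npz",**C["scene"])
```

```text
202 55 [ 0.528 -0.258  0.09 ]
215 54 [ 0.525 -0.27   0.09 ]
230 56 [ 0.518 -0.281  0.092]
245 60 [ 0.511 -0.293  0.092]
255 62 [ 0.506 -0.3    0.093]
263 62 [ 0.503 -0.307  0.097]
268 62 [ 0.503 -0.311  0.09 ]
285 64 [ 0.496 -0.325  0.088]
310 67 [ 0.486 -0.345  0.088]
335 70 [ 0.476 -0.364  0.094]
355 72 [ 0.468 -0.381  0.093]
```

View pics/ab.png

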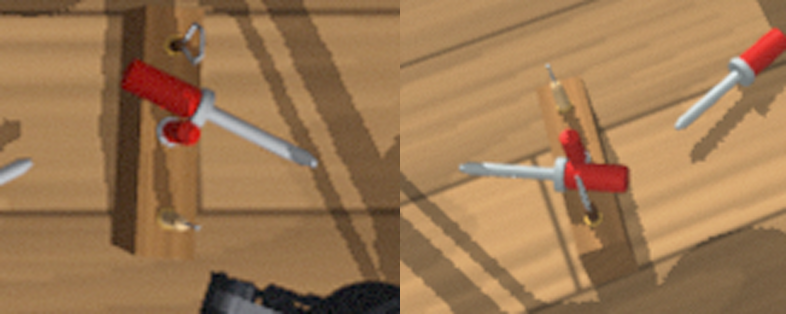

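A lies flat on the block: its handle is beside C on the +x side, its top is at z≈0.09, and its axis is nearly parallel to my jaw axis. I'll grip only the upper 16 mm of C's handle, with tips at z≈0.092, offset 3 mm away from A.

```bash
python3 -m jog '[{"gripper":0.4,"dx":0.05,"dy":-0.006,"dz":0,"rx":0,"ry":0,"rz":0},{"gripper":0.4,"dx":0.0975,"dy":-0.006,"dz":-0.04,"rx":0,"ry":0,"rz":0},{"gripper":0.4,"dx":0.0975,"dy":-0.006,"dz":-0.08,"rx":0,"ry":0,"rz":0},{"gripper":0.4,"dx":0.0975,"dy":-0.006,"dz":-0.10,"rx":0,"ry":0,"rz":0},{"gripper":0.4,"dx":0.0975,"dy":-0.006,"dz":-0.10,"rx":0,"ry":0,"rz":0},{"gripper":0.4,"dx":0.0975,"dy":-0.006,"dz":-0.10,"rx":0,"ry":0,"rz":0}]'
python3 - <<'E'
from h import *
o,r,j=tool();print(o["t"],o["eef_pos"],j,o["gripper_width"],o["contact_force"])
E
```

```text
t: 8.4
eef_pos: [0.4847, -0.2889, 0.1707]
tool_rot: [0.125, -0.696, 0.125, 0.696]
contact_force: [0.1, 0.2, 1.4]
gripper_width: 0.6
8.4 [ 0.48473802 -0.28892509  0.1707229 ] -110.3992602944801 0.6001570678284716 [0.0583419  0.17607746 1.38571009]
```

```bash
python3 -m jog '[{"gripper":0.4,"dx":0,"dy":-0.001,"dz":-0.02,"rx":0,"ry":0,"rz":0},{"gripper":0.4,"dx":0,"dy":-0.001,"dz":-0.04,"rx":0,"ry":0,"rz":0},{"gripper":0.4,"dx":0,"dy":-0.001,"dz":-0.0585,"rx":0,"ry":0,"rz":0},{"gripper":0.4,"dx":0,"dy":-0.001,"dz":-0.0585,"rx":0,"ry":0,"rz":0},{"gripper":1,"dx":0,"dy":-0.001,"dz":-0.0585,"rx":0,"ry":0,"rz":0},{"gripper":1,"dx":0,"dy":-0.001,"dz":-0.0585,"rx":0,"ry":0,"rz":0},{"gripper":1,"dx":0,"dy":-0.001,"dz":-0.0585,"rx":0,"ry":0,"rz":0},{"gripper":1,"dx":0,"dy":-0.001,"dz":-0.0585,"rx":0,"ry":0,"rz":0},{"gripper":1,"dx":0,"dy":-0.001,"dz":-0.0585,"rx":0,"ry":0,"rz":0}]' 50
```

```text
t: 9.3
eef_pos: [0.4857, -0.2906, 0.1138]
tool_rot: [-0.125, 0.697, -0.126, -0.695]
contact_force: [-0.5, 1.6, 7.4]
gripper_width: 0.183
```

```bash
python3 -m jog '[{"gripper":1,"dx":0,"dy":0,"dz":0.03,"rx":0,"ry":0,"rz":0},{"gripper":1,"dx":0,"dy":0,"dz":0.07,"rx":0,"ry":0,"rz":0},{"gripper":1,"dx":0,"dy":0,"dz":0.12,"rx":0,"ry":0,"rz":0},{"gripper":1,"dx":0,"dy":0,"dz":0.16,"rx":0,"ry":0,"rz":0},{"gripper":1,"dx":0,"dy":0,"dz":0.16,"rx":0,"ry":0,"rz":0},{"gripper":1,"dx":0,"dy":0,"dz":0.16,"rx":0,"ry":0,"rz":0}]'
python3 - <<'E'
from h import *
o,r,j=tool();print(o["t"],o["eef_pos"],j,o["gripper_width"],o["contact_force"])
ims=[]
for n in("wrist","scene","top"):
    c=cam(n);np.savez(n+"4.npz",**c);p=c["pixels"]
    if n=="wrist": ims.append(cv2.resize(p[180:420,140:420],(350,300)))
    else:
        W=cloud(c);m=np.linalg.norm(W-(o["eef_pos"]-[0,0,.05]),axis=2)<.09;v,u=np.where(m);u0,v0=int(u.mean()),int(v.mean());print(n,u0,v0)
        ims.append(cv2.resize(p[max(0,v0-60):v0+60,max(0,u0-70):u0+70],(350,300),interpolation=cv2.INTER_CUBIC))
cv2.imwrite("pics/l4.png",np.vstack([np.hstack(ims[:2]),np.hstack([ims[2],ims[2]*0])]))
E
```

```text
t: 9.9
eef_pos: [0.4847, -0.2904, 0.2734]
tool_rot: [-0.125, 0.697, -0.126, -0.695]
contact_force: [-0.4, 0.4, -0.9]
gripper_width: 0.182
9.9 [ 0.4847399  -0.29043992  0.27335082] -110.44132651950893 0.18157043541471612 [-0.41356469  0.44257848 -0.87634497]
scene 130 183
top 438 281
```

View pics/l4.png

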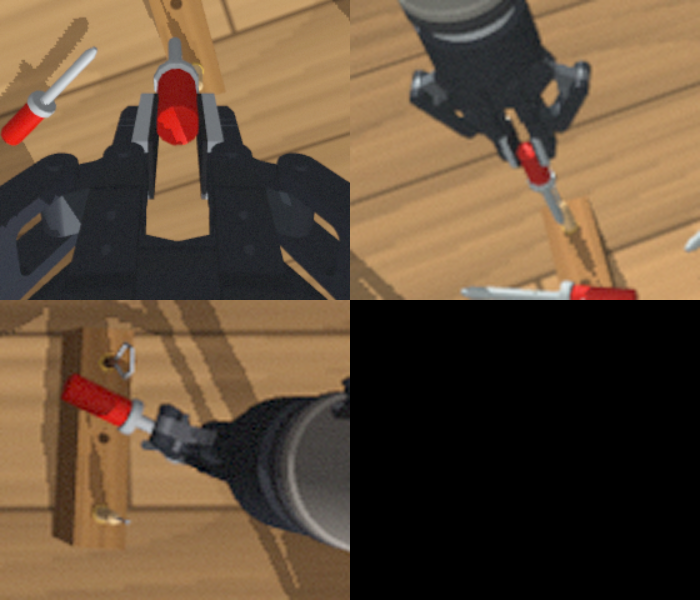

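The pin is held upright in the jaws, with its cap at about wrist pixel (282,280). The block's middle hole is empty and the other tools stand unmoved. I'll measure its offset and tilt in the hand.

```bash
python3 - <<'E'
from h import *
o,r,j=tool();e=o["eef_pos"]
jd=r[:,1];pd=r[:,2]
for n in("wrist","scene"):
    c=dict(np.load(n+"4.npz"));W=cloud(c);p=c["pixels"].astype(int)
    red=(p[...,2]>90)&(p[...,1]<60)&(p[...,0]<60)&(np.linalg.norm(W-e,axis=2)<.06)
    q=W[red];print(n,red.sum(),q[:,2].min(),q[:,2].max())
    for lo,hi in((.262,.275),(.245,.262),(.228,.245)):
        s=q[(q[:,2]>lo)&(q[:,2]<hi)]-e
        if len(s)>5:print(lo,len(s),"xyz",s.mean(0).round(4),"jaw range",(s@jd).min().round(4),(s@jd).max().round(4),"pad range",(s@pd).min().round(4),(s@pd).max().round(4))
    g=(~red)&(np.hypot(W[...,0]-e[0],W[...,1]-e[1])<.02)&(W[...,2]>.15)&(W[...,2]<.222);s=W[g]-e
    if len(s)>5:print("shank",len(s),s[:,2].min(),"jaw",np.percentile(s@jd,[2,98]).round(4),"pad",np.percentile(s@pd,[2,98]).round(4))
E
echo; python3 -c "
from h import *
c=dict(np.load('wrist4.npz'));print(c['camera_matrix'])
o,r,j=tool();e=o['eef_pos'];T=np.linalg.inv(c['cam_to_world'])
for dz in(-.004,-.042,-.048,-.108):
  q=T[:3,:3]@(e+[0.0026*1,-.001,dz])+T[:3,3];k=c['camera_matrix']@q;print(dz,k[:2]/k[2])
"
```

```text
wrist 1712 0.231697075137954 0.2700464179265174
0.262 1031 xyz [ 0.0048 -0.0021 -0.0028] jaw range -0.0076 0.008 pad range -0.0126 0.0048
0.245 423 xyz [ 0.0099 -0.0036 -0.0166] jaw range -0.0081 0.0079 pad range -0.0126 -0.0063
0.228 258 xyz [ 0.0098 -0.0036 -0.0315] jaw range -0.0083 0.0082 pad range -0.0125 -0.0061
shank 187 -0.09992601683740004 jaw [-0.0052  0.0022] pad [-0.0075 -0.0041]
scene 102 0.230438185403519 0.26975493321976296
0.262 32 xyz [ 0.0061 -0.0037 -0.0047] jaw range -0.0073 0.0077 pad range -0.014 0.0054
0.245 39 xyz [ 0.0105 -0.0029 -0.0173] jaw range -0.0084 0.0074 pad range -0.0145 -0.0078
0.228 31 xyz [ 0.0105 -0.0005 -0.0321] jaw range -0.0096 0.0055 pad range -0.0133 -0.0061
shank 58 -0.10649688553633357 jaw [-0.0063  0.0012] pad [-0.0102 -0.0035]

[[311.84180548   0.         281.66567032]
 [  0.         311.84180548 209.25925639]
 [  0.           0.           1.        ]]
-0.004 [281.10327383 279.80273428]
-0.042 [281.20757626 246.3683006 ]
-0.048 [281.22043342 242.24690398]
-0.108 [281.31644723 211.46941127]
```

```bash
python3 -m jog '[{"gripper":1,"dx":0.17,"dy":0.237,"dz":0.02,"rx":-0.7,"ry":0.2,"rz":0},{"gripper":1,"dx":0.1725,"dy":0.237,"dz":0.02,"rx":-0.7,"ry":0.2,"rz":0},{"gripper":1,"dx":0.1725,"dy":0.237,"dz":0.02,"rx":-0.7,"ry":0.2,"rz":0},{"gripper":1,"dx":0.1725,"dy":0.237,"dz":0.01,"rx":-0.7,"ry":0.2,"rz":0},{"gripper":1,"dx":0.1725,"dy":0.237,"dz":0,"rx":-0.7,"ry":0.2,"rz":0},{"gripper":1,"dx":0.1725,"dy":0.237,"dz":0,"rx":-0.7,"ry":0.2,"rz":0},{"gripper":1,"dx":0.1725,"dy":0.237,"dz":-0.02,"rx":-0.7,"ry":0.2,"rz":0},{"gripper":1,"dx":0.1725,"dy":0.237,"dz":-0.04,"rx":-0.7,"ry":0.2,"rz":0},{"gripper":1,"dx":0.1725,"dy":0.237,"dz":-0.04,"rx":-0.7,"ry":0.2,"rz":0},{"gripper":1,"dx":0.1725,"dy":0.237,"dz":-0.04,"rx":-0.7,"ry":0.2,"rz":0}]'
python3 - <<'E'
from h import *
o,r,j=tool();print(o["t"],o["eef_pos"],j,r[:,0])
ims=[]
for n in("wrist","scene","top"):
    c=cam(n);np.savez(n+"5.npz",**c);p=c["pixels"]
    u,v=[280,225] if n=="wrist" else (np.linalg.inv(c["cam_to_world"])@[.66,-.055,.12,1])[:3]@c["camera_matrix"].T[:,:2]/((np.linalg.inv(c["cam_to_world"])@[.66,-.055,.12,1])[2])
    u,v=int(u),int(v);print(n,u-40,v-32);ims.append(cv2.resize(p[v-32:v+32,u-40:u+40],(400,300),interpolation=cv2.INTER_CUBIC))
cv2.imwrite("pics/l5.png",np.vstack([np.hstack(ims[:2]),np.hstack([ims[2],ims[2]*0])]))
E
```

```text
t: 11.05
eef_pos: [0.6562, -0.0535, 0.2307]
tool_rot: [0.121, -0.694, 0.13, 0.697]
contact_force: [0.4, -0.1, -0.0]
gripper_width: 0.181
11.05 [ 0.65621715 -0.05346117  0.23072685] -110.45294322527656 [-0.00612878 -0.01221122 -0.99990666]
wrist 240 193
scene 240 214
top 261 160
```

View pics/l5.png

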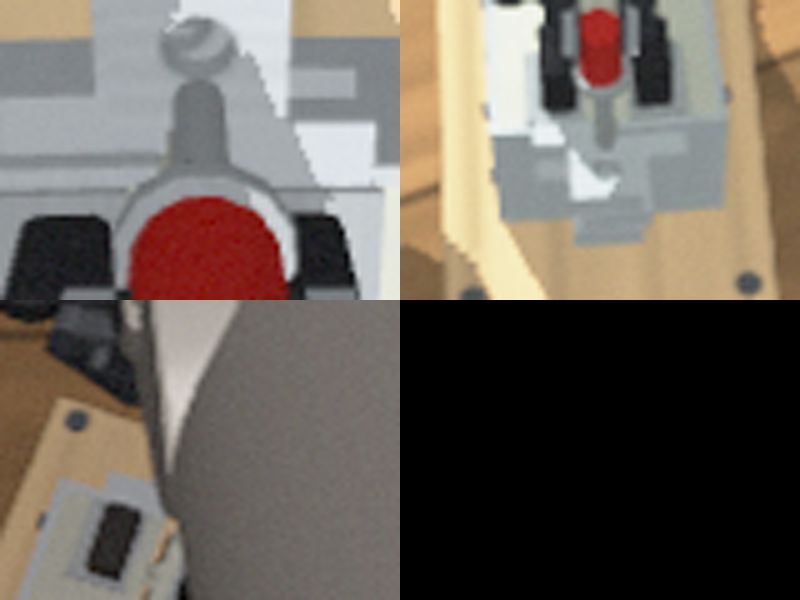

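In the wrist crop the shank (nose end at crop (200,82)) lines up with the hole at (198,48) sideways. The scene crop agrees, with the shank at column 604 and the hole at about 605.

Run:
```python
from h import *
o,r,j=tool();e=o["eef_pos"];jd=r[:,1];pd=r[:,2]
c=dict(np.load("wrist5.npz"))
h=P(c,279.6,203.2,.108);n=P(c,280,210.5,.1209)
print("hole",h,"nose far edge",n,"model nose",e+[.0035,-.0013,-.1098])
print("hole-TCP jaw,pad",(h-e)@jd,(h-e)@pd,"nose",(n-e)@jd,(n-e)@pd)
W=cloud(c);g=(np.hypot(W[...,0]-e[0],W[...,1]-e[1])<.02)&(W[...,2]>.115)&(W[...,2]<.17);s=W[g]-e
for lo,hi in((-.115,-.105),(-.105,-.095),(-.095,-.08),(-.08,-.065)):
    t=s[(s[:,2]>lo)&(s[:,2]<hi)]
    if len(t)>3:print(lo,len(t),"jaw",(t@jd).min().round(4),(t@jd).max().round(4),"pad",(t@pd).min().round(4))
s=dict(np.load("scene5.npz"));W=cloud(s)
u,v=240+205/5,214+178/4.69;print("scene hole",P(s,u,v,.108))
```

```text
hole [ 0.66007377 -0.054959    0.108     ] nose far edge [ 0.65804459 -0.05443897  0.1209    ] model nose [ 0.66087265 -0.05482573  0.12311431]
hole-TCP jaw,pad -0.0011155466539182575 -0.0027112315844275976 nose -0.0007367216407203112 -0.0006614403242102525
-0.105 42 jaw -0.0045 0.0024 pad -0.0043
-0.095 74 jaw -0.0049 0.0029 pad -0.0047
-0.08 66 jaw -0.0047 0.0028 pad -0.0046
scene hole [ 0.66714237 -0.05686353  0.108     ]
```

Run:
```python
from h import *
c=cam("wrist");np.savez("wrist6.npz",**c);o,r,j=tool();e=o["eef_pos"];jd=r[:,1];pd=r[:,2]
print(o["t"],e,r[:,0])
W=cloud(c);p=c["pixels"].astype(int)
g=(np.hypot(W[...,0]-e[0],W[...,1]-e[1])<.02)&(W[...,2]>.115);s=W-e
for lo,hi in((-.115,-.105),(-.105,-.095),(-.095,-.08),(-.08,-.065),(-.065,-.05)):
    t=s[g&(s[...,2]>lo)&(s[...,2]<hi)]
    if len(t)>3:print(lo,len(t),"jaw",(t@jd).min().round(4),(t@jd).max().round(4),"pad",(t@pd).min().round(4))
red=(p[...,2]>90)&(p[...,1]<60)&(p[...,0]<60)&(np.linalg.norm(s,axis=2)<.06);t=s[red]
print("handle pad",(t@pd).min(),(t@pd).max(),"jaw",(t@jd).min(),(t@jd).max(),"z",t[:,2].min(),t[:,2].max())
a=p[185:250,240:320].astype(np.uint8);gr=cv2.resize(cv2.cvtColor(a,cv2.COLOR_BGR2GRAY),None,fx=8,fy=8,interpolation=cv2.INTER_CUBIC)
cv2.imwrite("pics/w6.png",cv2.resize(gr,None,fx=1,fy=1))
```

```text
11.25 [ 0.65734196 -0.05352015  0.23296701] [-0.00170521 -0.01226875 -0.99992328]
-0.105 33 jaw -0.005 0.0019 pad -0.0056
-0.095 71 jaw -0.0054 0.0025 pad -0.0056
-0.08 79 jaw -0.0052 0.0025 pad -0.0058
handle pad -0.011088728101624371 0.0065712063875161585 jaw -0.008513541338493745 0.007960702915523267 z -0.04177412048388046 -0.003017130280662056
```

View pics/w6.png

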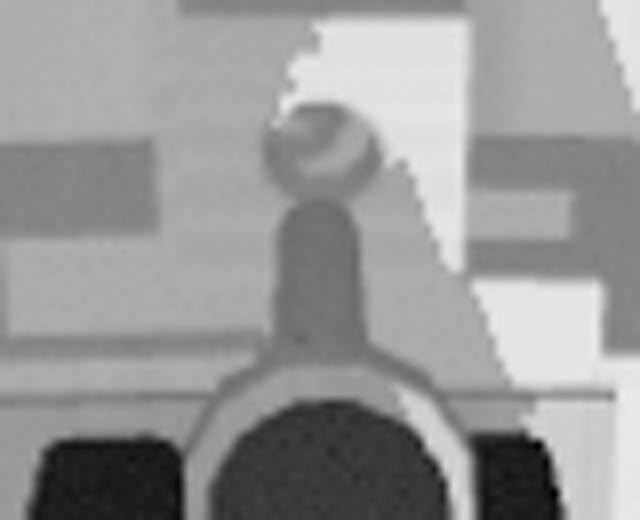

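Run:
```python
from h import *
c=dict(np.load("wrist6.npz"));o,r,j=tool();e=o["eef_pos"];jd=r[:,1];pd=r[:,2]
h=P(c,280.25,204,.108)-e;print("hole",h+e,"jaw,pad",h@jd,h@pd)
T=np.linalg.inv(c["cam_to_world"])
for z in(-.1,-.108):
  for jj in(-.0014,):
   for pp in(-.0016,-.0035):
    for dp in (-.004,0,.002,.004):
      q=e+jd*jj+pd*(pp+dp);q[2]=e[2]+z;q=T[:3,:3]@q+T[:3,3];k=c["camera_matrix"]@q;print(z,pp,dp,(k[:2]/k[2]).round(1),end=";")
```

```text
hole [ 0.66024086 -0.05509088  0.108     ] jaw,pad -0.0010533051222775835 -0.002928577578143767
-0.1 -0.0016 -0.004 [278.  210.7];-0.1 -0.0016 0 [278.1 215.7];-0.1 -0.0016 0.002 [278.1 218.1];-0.1 -0.0016 0.004 [278.1 220.6];-0.1 -0.0035 -0.004 [278.  208.3];-0.1 -0.0035 0 [278.  213.3];-0.1 -0.0035 0.002 [278.1 215.8];-0.1 -0.0035 0.004 [278.1 218.3];-0.108 -0.0016 -0.004 [278.  207.5];-0.108 -0.0016 0 [278.1 212.3];-0.108 -0.0016 0.002 [278.1 214.7];-0.108 -0.0016 0.004 [278.1 217.1];-0.108 -0.0035 -0.004 [278.  205.2];-0.108 -0.0035 0 [278. 210.];-0.108 -0.0035 0.002 [278.1 212.5];-0.108 -0.0035 0.004 [278.1 214.9];
```

```bash
python3 -m jog '[{"gripper":1,"dx":0.0013,"dy":-0.0009,"dz":0,"rx":0,"ry":0,"rz":0},{"gripper":1,"dx":0.0013,"dy":-0.0009,"dz":-0.008,"rx":0,"ry":0,"rz":0},{"gripper":1,"dx":0.0013,"dy":-0.0009,"dz":-0.016,"rx":0,"ry":0,"rz":0},{"gripper":1,"dx":0.0013,"dy":-0.0009,"dz":-0.022,"rx":0,"ry":0,"rz":0},{"gripper":1,"dx":0.0013,"dy":-0.0009,"dz":-0.026,"rx":0,"ry":0,"rz":0},{"gripper":1,"dx":0.0013,"dy":-0.0009,"dz":-0.026,"rx":0,"ry":0,"rz":0}]'
```

```text
t: 11.85
eef_pos: [0.6576, -0.0541, 0.2047]
tool_rot: [0.121, -0.695, 0.13, 0.697]
contact_force: [-0.3, 0.0, -1.3]
gripper_width: 0.189
```

```bash
python3 -m jog '[{"gripper":1,"dx":0,"dy":0,"dz":-0.007,"rx":0,"ry":0,"rz":0},{"gripper":1,"dx":0,"dy":0,"dz":-0.014,"rx":0,"ry":0,"rz":0},{"gripper":1,"dx":0,"dy":0,"dz":-0.02,"rx":0,"ry":0,"rz":0},{"gripper":1,"dx":0,"dy":0,"dz":-0.02,"rx":0,"ry":0,"rz":0}]'
python3 -m jog '[{"gripper":1,"dx":0,"dy":0,"dz":-0.007,"rx":0,"ry":0,"rz":0},{"gripper":1,"dx":0,"dy":0,"dz":-0.014,"rx":0,"ry":0,"rz":0},{"gripper":1,"dx":0,"dy":0,"dz":-0.02,"rx":0,"ry":0,"rz":0},{"gripper":1,"dx":0,"dy":0,"dz":-0.02,"rx":0,"ry":0,"rz":0}]'
```

```text
t: 12.25
eef_pos: [0.6576, -0.054, 0.1845]
tool_rot: [0.121, -0.695, 0.13, 0.697]
contact_force: [0.2, 0.2, -1.2]
gripper_width: 0.182
t: 12.65
eef_pos: [0.6575, -0.054, 0.1645]
tool_rot: [0.121, -0.695, 0.13, 0.697]
contact_force: [0.2, 0.4, -0.6]
gripper_width: 0.185
```

```bash
python3 -m jog '[{"gripper":1,"dx":0,"dy":0,"dz":-0.003,"rx":0,"ry":0,"rz":0},{"gripper":1,"dx":0,"dy":0,"dz":-0.005,"rx":0,"ry":0,"rz":0},{"gripper":1,"dx":0,"dy":0,"dz":-0.006,"rx":0,"ry":0,"rz":0},{"gripper":1,"dx":0,"dy":0,"dz":-0.007,"rx":0,"ry":0,"rz":0},{"gripper":1,"dx":0,"dy":0,"dz":-0.007,"rx":0,"ry":0,"rz":0}]'
python3 -m jog '[{"gripper":1,"dx":0,"dy":0,"dz":-0.001,"rx":0,"ry":0,"rz":0},{"gripper":1,"dx":0,"dy":0,"dz":-0.001,"rx":0,"ry":0,"rz":0}]'
```

```text
t: 13.15
eef_pos: [0.6581, -0.0541, 0.1588]
tool_rot: [0.121, -0.695, 0.13, 0.696]
contact_force: [0.5, 0.0, 0.1]
gripper_width: 0.176
t: 13.35
eef_pos: [0.6583, -0.0541, 0.1579]
tool_rot: [0.121, -0.696, 0.13, 0.696]
contact_force: [1.6, -0.0, 0.3]
gripper_width: 0.18
```

```bash
python3 -m jog '[{"gripper":1,"dx":0,"dy":0,"dz":-0.001,"rx":0,"ry":0,"rz":0},{"gripper":1,"dx":0,"dy":0,"dz":-0.002,"rx":0,"ry":0,"rz":0},{"gripper":1,"dx":0,"dy":0,"dz":-0.003,"rx":0,"ry":0,"rz":0},{"gripper":1,"dx":0,"dy":0,"dz":-0.003,"rx":0,"ry":0,"rz":0}]'
```

```text
t: 13.75
eef_pos: [0.6591, -0.0542, 0.1577]
tool_rot: [-0.121, 0.696, -0.13, -0.695]
contact_force: [-4.5, -0.5, 15.2]
gripper_width: 0.183
```

```bash
python3 -m jog '[{"gripper":1,"dx":0,"dy":0,"dz":0.002,"rx":0,"ry":0,"rz":0},{"gripper":0.5,"dx":0,"dy":0,"dz":0.003,"rx":0,"ry":0,"rz":0},{"gripper":0.4,"dx":0,"dy":0,"dz":0.003,"rx":0,"ry":0,"rz":0},{"gripper":0.4,"dx":0,"dy":0,"dz":0.003,"rx":0,"ry":0,"rz":0},{"gripper":0.3,"dx":0,"dy":0,"dz":0.04,"rx":0,"ry":0,"rz":0},{"gripper":0.0,"dx":0,"dy":0,"dz":0.09,"rx":0.7,"ry":-0.2,"rz":0},{"gripper":0.0,"dx":-0.042,"dy":0.018,"dz":0.09,"rx":0.7,"ry":-0.2,"rz":-0.6},{"gripper":0.0,"dx":-0.042,"dy":0.018,"dz":0.09,"rx":0.7,"ry":-0.2,"rz":-0.6},{"gripper":0.0,"dx":-0.042,"dy":0.018,"dz":0.09,"rx":0.7,"ry":-0.2,"rz":-0.6}]'
python3 - <<'E'
from h import *
o,r,j=tool();print(o["t"],o["eef_pos"],j,r[:,0],o["gripper_width"])
c=cam("wrist");np.savez("wrist7.npz",**c);W=cloud(c);p=c["pixels"].astype(int)
red=(p[...,2]>90)&(p[...,1]<60)&(p[...,0]<60)&(np.hypot(W[...,0]-.66,W[...,1]+.055)<.03);t=W[red];print("pin handle",red.sum(),t.max(0),t.min(0))
for xy in((.623,-.017),(.6095,-.0538)):
    m=(W[...,2]>.128)&(W[...,2]<.143)&(np.hypot(W[...,0]-xy[0],W[...,1]-xy[1])<.019)&(p.sum(-1)<150)
    q=W[m];print("grip",q.mean(0),cv2.minAreaRect((q[:,:2]*1000).astype(np.float32)))
cv2.imwrite("pics/w7.png",c["pixels"])
E
```

```text
t: 14.65
eef_pos: [0.6154, -0.0357, 0.2448]
tool_rot: [0.129, -0.695, 0.129, 0.695]
contact_force: [0.2, -0.4, 0.4]
gripper_width: 1.003
14.65 [ 0.61537381 -0.03574672  0.24483639] -110.97747336170326 [-3.74816524e-04 -2.41766468e-04 -9.99999901e-01] 1.0029282630411192
pin handle 540 [ 0.66907655 -0.04620939  0.1550137 ] [ 0.65282775 -0.06300148  0.11974037]
grip [ 0.62460117 -0.01920025  0.13609558] ((623.77001953125, -18.632949829101562), (14.983345031738281, 28.168270111083984), 68.40760803222656)
grip [ 0.61348631 -0.05403355  0.13588333] ((610.264892578125, -54.14682388305664), (15.259747505187988, 28.251771926879883), 70.3357162475586)
```

View pics/w7.png

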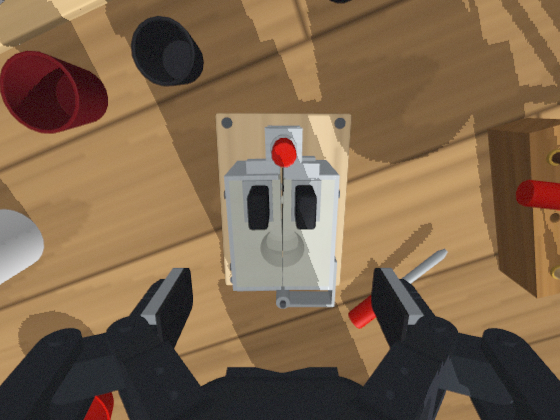

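The wrist view shows the pin standing in the top lug at (284,152), its handle top at its home height, and the mould shut. I'll descend over the grips at (258,205) and (306,203) and squeeze.

```bash
python3 -m jog '[{"gripper":0,"dx":0.001,"dy":-0.0007,"dz":-0.04,"rx":0,"ry":0,"rz":0},{"gripper":0,"dx":0.001,"dy":-0.0007,"dz":-0.08,"rx":0,"ry":0,"rz":0},{"gripper":0.1,"dx":0.001,"dy":-0.0007,"dz":-0.105,"rx":0,"ry":0,"rz":0},{"gripper":0.15,"dx":0.001,"dy":-0.0007,"dz":-0.118,"rx":0,"ry":0,"rz":0},{"gripper":0.2,"dx":0.001,"dy":-0.0007,"dz":-0.122,"rx":0,"ry":0,"rz":0},{"gripper":0.2,"dx":0.001,"dy":-0.0007,"dz":-0.122,"rx":0,"ry":0,"rz":0}]' 35
python3 -m jog '[{"gripper":0.28,"dx":0,"dy":0,"dz":0,"rx":0,"ry":0,"rz":0},{"gripper":0.33,"dx":0,"dy":0,"dz":0,"rx":0,"ry":0,"rz":0},{"gripper":0.36,"dx":0,"dy":0,"dz":0,"rx":0,"ry":0,"rz":0},{"gripper":0.4,"dx":0,"dy":0,"dz":0,"rx":0,"ry":0,"rz":0},{"gripper":0.5,"dx":0,"dy":0,"dz":0,"rx":0,"ry":0,"rz":0},{"gripper":0.5,"dx":0,"dy":0,"dz":0,"rx":0,"ry":0,"rz":0}]' 35
```

```text
t: 15.3
eef_pos: [0.6179, -0.0369, 0.1229]
tool_rot: [-0.129, 0.695, -0.129, -0.695]
contact_force: [0.4, -0.3, 0.6]
gripper_width: 0.798
t: 15.9
eef_pos: [0.6174, -0.0392, 0.125]
tool_rot: [-0.13, 0.696, -0.131, -0.694]
contact_force: [-5.7, -4.6, 11.6]
gripper_width: 0.573
```

```bash
python3 -m jog '[{"gripper":0.6,"dx":-0.001,"dy":-0.002,"dz":0.002,"rx":0,"ry":0,"rz":0},{"gripper":0.8,"dx":-0.001,"dy":-0.002,"dz":0.002,"rx":0,"ry":0,"rz":0},{"gripper":1,"dx":-0.001,"dy":-0.002,"dz":0.002,"rx":0,"ry":0,"rz":0},{"gripper":1,"dx":-0.001,"dy":-0.002,"dz":0.002,"rx":0,"ry":0,"rz":0},{"gripper":1,"dx":-0.001,"dy":-0.002,"dz":0.002,"rx":0,"ry":0,"rz":0}]' 50
python3 - <<'E'
from h import *
c=cam("scene");s=c;W=cloud(c);p=c["pixels"].astype(int);o=get_obs();print(o["t"],o["eef_pos"],o["contact_force"],o["torque"],o["gripper_width"])
red=(p[...,2]>90)&(p[...,1]<60)&(p[...,0]<60)&(np.hypot(W[...,0]-.66,W[...,1]+.055)<.03);t=W[red];print("pin handle",red.sum(),t.mean(0),t.max(0),t.min(0))
E
```

```text
t: 16.4
eef_pos: [0.6173, -0.0396, 0.1255]
tool_rot: [-0.13, 0.696, -0.13, -0.694]
contact_force: [2.5, -4.7, -0.5]
gripper_width: 0.562
16.45 [ 0.61723059 -0.03964038  0.1254236 ] [ 2.68990596 -4.12251475  0.59884385] [ 0.58865661 -1.1129578  -0.43555776] 0.5617599235818592
pin handle 90 [ 0.6651525  -0.05959193  0.1430858 ] [ 0.67157201 -0.05043807  0.15551482] [ 0.65486107 -0.06551302  0.12156346]
```

```bash
python3 -c "
from station import *
print(hand_in());o=get_obs();print(o['t'],o['eef_pos'],o['contact_force'],o['gripper_width'])"
```

```text
the job is handed in; nothing more can be done
None
the job is handed in; nothing more can be done
```

I shut the mould gently, pushed the red-handled pin through the lugs onto its collar, and let go of it. The job was handed in at 16.5 s with the gripper still squeezing both grips at 50 N. `hand_in` reported no verdict.

**Last checks**
- **Shut:** pushing on the swing grip met the rubber strip, with about 6 N on the tool, and the later pictures showed the mould shut.
- **Pin:** it met the lug firmly (15 N) at the predicted home height. The last scene picture showed its handle upright over the hole, and the fingers were about 35 mm away.
- **Squeeze:** the opening read 0.56, about 48 mm against the nominal 52 mm. It had also read about 2 mm low on the pin's 18 mm handle, so I take the strip as flat. I did not measure the strip angle or the force on each half.

**What disagreed**
- **Look-alike pins:** the two larger pins beside the tool block were loose and tipped over early, without my touching them. One came to lie on the block against the wanted pin, so I gripped only the top of the handle. I did not lift either of them.
- **Squeeze contact:** on the first squeeze the fingertips pressed on the case tops with about 12 N. I raised the tool 2 mm, which removed it. A sideways force of about 5 N remained on the tool at hand-in.
- **Pots and other tools:** I never touched them, and the pictures gave no sign that they moved, but I did not measure this.

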